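Raking-light photograph of a sherd

TASK

Take the second raking-light photograph of the sherd, lit from the left instead of from the right: press the rocker on the foot of the left-hand lamp to switch that lamp on, only then press the other rocker to switch the right-hand lamp off, and with the light changed over press the big round shutter key of the remote fully down and let it come up again. Left and right are as the robot sees them. Press the remote where it lies, without picking it up, pushing it away or pressing its other key, and leave the copy stand untouched and everything else where it is.

Things in the scene. Friction and masses are not known exactly. Their poses are not given: they have to be found in the camera images.
- left_lamp: foot of the left (+y) lamp, fixed to the bench: a grey slab 240 (its x) x 130 (its y) x 22 mm high, origin at the centre of its underside; its +x points away from the robot. At x = +95 mm a 14 mm stem rises to a lamp head (92 mm across, its axis about 190 to 170 mm above the bench) that points and reaches about 105 mm to its -y side. On the slab's near end are the rocker and, 63 mm beside it on the outer side, a round dimmer knob (24 mm across, 14 mm tall) that is not needed
- left_lamp_rocker (a joint): rocker of the left lamp, rad: 0 = off (half nearest the stem down and level, half nearest the robot sloping up by 0.32 rad), 0.32 = on (half nearest the robot down and level, the other sloping up). It is stiff, has no spring and stays where it is left: press it right home. Starts off. Pressing the raised half straight down near its outer end tips it over, with about 3 N there (more nearer the pivot); the raised end comes down 6 mm
- left_lamp_switch (a point): middle of the left lamp's rocker: on its pivot line, in the valley where its two halves meet, 30 mm above the bench. Axes as the foot's: +x towards the stem (off half at +x, on half at -x). Black rocker 36 mm along x, 24 mm along y, so each half is 18 mm long; a half that is down lies level at this point's height; the frame around it, 44 x 32 mm, is 4.5 mm lower than this point
- right_lamp: foot of the right (-y) lamp, fixed to the bench: a grey slab 240 (its x) x 130 (its y) x 22 mm high, origin at the centre of its underside; its +x points away from the robot. At x = +95 mm a 14 mm stem rises to a lamp head (92 mm across, its axis about 190 to 170 mm above the bench) that points and reaches about 105 mm to its +y side. On the slab's near end are the rocker and, 63 mm beside it on the outer side, a round dimmer knob (24 mm across, 14 mm tall) that is not needed
- right_lamp_rocker (a joint): rocker of the right lamp, rad: 0 = off (half nearest the stem down and level, half nearest the robot sloping up by 0.32 rad), 0.32 = on (half nearest the robot down and level, the other sloping up). It is stiff, has no spring and stays where it is left: press it right home. Starts on. Pressing the raised half straight down near its outer end tips it over, with about 3 N there (more nearer the pivot); the raised end comes down 6 mm
- right_lamp_switch (a point): middle of the right lamp's rocker: on its pivot line, in the valley where its two halves meet, 30 mm above the bench. Axes as the foot's: +x towards the stem (off half at +x, on half at -x). Black rocker 36 mm along x, 24 mm along y, so each half is 18 mm long; a half that is down lies level at this point's height; the frame around it, 44 x 32 mm, is 4.5 mm lower than this point
- remote: black wireless shutter remote lying loose on the bench between the lamps, 112 (its x) x 42 x 18 mm, 90 g; origin at the centre of its underside. On top at x = +26 mm is the shutter key, at x = -24 mm the video key; the end with the shutter key points away from the robot, more or less
- shutter_key (a joint): travel of the shutter key, m: 0 = up, 0.004 = fully down; springs back; about 1.5 N to start, 4 N to bottom
- shutter_key_top (a point): centre of the top of the shutter key when up: round, metal, 18 mm across, stands 5 mm above the remote's face (23 mm above the bench); axes as the remote's
- video_key (a joint): travel of the remote's other key, m: 0 = up, 0.0018 = down; springs back. To be left alone
- video_key_top (a point): centre of the top of the video key when up: oblong, metal, 10 x 18 mm, stands 2 mm above the remote's face; 50 mm from the shutter key
- stand: copy stand, fixed to the bench behind the remote: board 320 x 320 x 18 mm, origin under its centre; 380 mm column at its far edge (+x), camera over the board with its lens 195 mm up. Camera and carriage fill the space 190 to 360 mm above the bench, from 75 mm on the robot's side of the origin back to the column, and 75 mm to either side: pass on the robot's side of it
- sherd: the curved terracotta jug sherd being photographed, about 110 x 90 x 50 mm, lying on the stand's board under the camera; origin at the centre of its underside
- photo_scale: flat white L-shaped photo scale, arms 100 and 88 mm, 4 mm thick, on the stand's board; origin at its corner
- brush: dusting brush, 190 mm long, lying on the bench left of the remote, roughly along x; origin near its middle, on the bench
- calliper: steel digital calliper, 220 x 45 x 12 mm, lying on the bench right of the remote, roughly along x; origin at the middle of its beam, on the bench
- jar: small amber glass jar, 42 mm across, 58 mm tall, on the bench between the robot and the left lamp; origin under its centre
- blower: black rubber dust blower standing upright, 62 mm across, 135 mm tall, on the right of the bench; origin under its centre
Mind the look-alikes: they are no part of the job. What is meant by the remote is not blue or purple, and is the larger of those in its own colour.

How it is judged:
By the outcome, as a careful person would: the job done as asked, in the order asked, and still so for the second after the job is handed in, with the robot touching nothing.
It also fails if it takes over 48 s, if anything falls off the work surface, if the arm or the gripper's body presses on something with over 40 N, if the wrist force passes 120 N, or if a joint passes its speed limit or range.

ROBOT

A 6-joint arm with a two-finger parallel gripper is mounted at the origin on the work surface. World frame = base frame: x ahead of the robot, y to its left, z up, the work surface at z = 0. Lengths are in m, angles in rad, forces in N, time in s.
With the tool pointing down it reaches from about 0.425 to 0.925 m from the base axis. Payload 12.5 kg.
Tool frame: the origin (TCP) lies at the very end of the fingers, on their centre line; the grasp point (between the pads) lies 19 mm behind it; z points along the fingers, y is the line along which they close (so a half turn about z gives the same grasp; the last joint's range is limited). The gripper opens to 85 mm and grips with 20 to 120 N. Pads are 22 mm wide; open, the fingers measure 114 mm over their backs; the gripper's body (76 mm by 85 mm) begins 54 mm behind the grasp point. The pads swing forward as they close: fully open they stand 13 mm farther back than shut.
Start: joints at [-1.437, 0.491, 1.559, -0, 1.092, -0.106], TCP at [0.148, -0.607, 0.231] pointing down, gripper open.
Joint ranges: [-3.1, 3.1], [-0.84, 2.19], [0.05, 2.79], [-1.13, 4.28], [0.06, 2.93], [-2.69, 2.69]. Speed limits (rad/s): [2.22, 2.22, 2.79, 3.14, 3.14, 3.14].

INTERFACE

Orientations are given as a rotation vector (axis times angle).
In Python, from workcell import arm gives the robot as it stands.
- The arm moves only by the tool step_arm, never from a script. Its argument "commands" is a list of rows, each a list of 6 numbers: the shift along the world's x, y, z scaled (see below), then the turn, a rotation vector about the world's x, y, z scaled (see below). In form: [[dx, dy, dz, rx, ry, rz], ...]. A call has 1 to 8 rows; each row shifts and turns the commanded pose from where the row before left it; what a row does not reach is not made up. The controller multiplies each number of a shift by 0.25 m and each number of a turn by 2 pi rad. A row lasts 1/10 s, in which the tool goes at most 50 mm and 8.59 degrees, less where a joint would pass 70% of its speed; a pose out of reach is approached as far as the arm can. A call with a number of a shift or a turn outside -1 to 1 is refused whole. A call with a gripper value outside its range is refused whole. "gripper" is the gripper command: -1 is shut, 1 is fully open, values between are in proportion, set as the call begins (left out, the last holds). The fingers move at their own pace and stop on an object; "force" is the grip in N (left out, the last holds). Time passes only in rows, so rows that do not move let the fingers close. It gives the time, the measured TCP pose, the force, the opening and the grip force at its end, in the units of the state.
- arm.get_obs(): the state, without advancing time (a new reading comes with each control period).
- arm.read_camera(name): name is "scene" or "top"; returns a dict with "img" (480x640x3 uint8, red, green, blue), "fx", "fy", "cx", "cy" (pixels), "view" (4x4, takes a point from world to camera coordinates). Camera axes: x right, y down, z forward; pixel columns grow to the right and rows downward; lengths in m; the calibration is good to about 2 mm. A picture is of the moment at which its call begins. There is no depth.
- arm.close_job(): hands the job in; it is judged then, once.
Trained networks look in a picture, given as the dict that the camera call returned (one of the last four; its "shot" number tells which), for a name from the list of things; names that differ only in an ending like _2 or _b are one class to them, and where a whole thing is asked for, a point or a joint stands for the part that bears it (a point fixed in the world has none). Each returns a list of dicts, best first, with "conf" (0 to 1); they miss things now and then, are a little off and sometimes report something else, mostly with a low value. They report only what shows in the picture. A call takes as long as a camera call. They do not tell look-alikes from the thing itself.
- arm.recognise(picture, name): "centre" ([x, y, z] in m, in the coordinates of the camera as it stood for that picture, good to about 4 mm: the middle of the surface that is visible of it).
- arm.regions_of(picture, name): "region" (480x640 bool, what is visible of it).
- arm.tip_of(picture, name): "centre" ([x, y, z] in m, in the coordinates of the camera as it stood for that picture, good to about 4 mm: a listed point, or the origin of a listed thing).
The state is a dict: "clock": time; "joint_pos": joint angles; "joint_velocities": joint speeds; "joint_efforts": joint torques, N m; "tool_pos": TCP position; "tcp_rot": TCP orientation; "wrist_force": force on the tool from outside, world axes, zero at the start; "wrist_torque": the same for the moment, N m; "grip_width": finger opening in m; "grip_force": force on a finger pad.
Only numpy, scipy, OpenCV 4.12 (cv2) and the standard library are available. Lean on these libraries where they do the work, as an engineer would, in place of code of your own. Each camera call takes 0.05 s, during which the arm holds its last target. There are 200 camera calls.

## Working session

There is one attempt and no reset: what is moved stays moved. The work goes in short steps, Python scripts to look and compute and a tool call to move; the robot and the scene stay as the last step left them, time stands still between calls to the robot, and variables do not carry over. Pictures are saved under pics/ and viewed, at most 10 in all, crops included, and the job is handed in when it is done.

Besides the shell and the picture viewer there is one more tool, called as name(argument=value, ...) on one line, values as JSON. step_arm: Moves the arm, as the interface text tells. Its arguments: {"type":"object","properties":{"commands":{"type":"array","items":{"type":"array","items":{"type":"number"}}},"gripper":{"type":"number"},"force":{"type":"number"}},"required":["commands"]}

```bash
mkdir -p pics; cat > h.py <<'E'
import numpy as np, cv2
from workcell import arm
def world(p,c):
    return (np.linalg.inv(p["view"])@np.r_[c,1])[:3]
def pix(p,w):
    c=(p["view"]@np.r_[w,1])[:3]; return np.array([p["fx"]*c[0]/c[2]+p["cx"],p["fy"]*c[1]/c[2]+p["cy"]])
def ray(p,u,v,z):
    V=np.linalg.inv(p["view"]); d=V[:3,:3]@[(u-p["cx"])/p["fx"],(v-p["cy"])/p["fy"],1]; o=V[:3,3]
    return o+d*(z-o[2])/d[2]
E
python3 - <<'E'
from h import *
for n in ["top","scene"]:
    p=arm.read_camera(n); cv2.imwrite(f"pics/{n}0.png",p["img"][:,:,::-1])
    for t in ["left_lamp_switch","right_lamp_switch","shutter_key_top","video_key_top","remote","left_lamp","right_lamp"]:
        for r in arm.tip_of(p,t):
            w=world(p,r["centre"]); print(n,t,round(r["conf"],2),w.round(3),pix(p,w).round())
o=arm.get_obs(); print(o["clock"],o["tool_pos"],o["tcp_rot"],o["grip_width"])
E
```

```text
top left_lamp_switch 0.91 [0.538 0.277 0.027] [187. 217.]
top left_lamp_switch 0.42 [ 0.386 -0.159  0.002] [343. 274.]
top right_lamp_switch 0.58 [ 0.486 -0.295  0.028] [393. 238.]
top shutter_key_top 0.81 [0.328 0.062 0.014] [264. 294.]
top shutter_key_top 0.76 [0.482 0.062 0.013] [265. 238.]
top shutter_key_top 0.66 [ 0.479 -0.044  0.021] [303. 239.]
top shutter_key_top 0.65 [0.204 0.39  0.026] [141. 338.]
top video_key_top 0.89 [0.362 0.047 0.016] [269. 281.]
top video_key_top 0.69 [0.444 0.072 0.014] [261. 252.]
top video_key_top 0.67 [ 0.431 -0.068  0.021] [311. 257.]
top video_key_top 0.66 [0.183 0.348 0.022] [157. 346.]
top remote 0.94 [ 0.452 -0.056 -0.003] [307. 250.]
top remote 0.79 [ 0.462  0.066 -0.   ] [264. 246.]
top remote 0.75 [0.196 0.373 0.001] [150. 340.]
top remote 0.69 [0.345 0.049 0.002] [269. 288.]
top left_lamp 0.8 [0.617 0.287 0.002] [187. 190.]
top right_lamp 0.89 [ 0.568 -0.314 -0.005] [398. 210.]
scene left_lamp_switch 0.68 [0.539 0.27  0.027] [369. 368.]
scene left_lamp_switch 0.68 [0.731 0.003 0.002] [231. 324.]
scene right_lamp_switch 0.73 [ 0.493 -0.29
[... 268 characters left out ...]
ideo_key_top 0.77 [0.178 0.347 0.025] [521. 322.]
scene video_key_top 0.61 [ 0.43  -0.071  0.02 ] [326. 249.]
scene video_key_top 0.6 [0.447 0.071 0.015] [352. 290.]
scene video_key_top 0.55 [0.357 0.04  0.015] [376. 267.]
scene remote 0.89 [ 0.454 -0.06   0.003] [320. 260.]
scene remote 0.77 [0.344 0.053 0.001] [383. 272.]
scene remote 0.59 [0.19  0.37  0.002] [522. 337.]
scene remote 0.57 [0.46  0.068 0.004] [347. 295.]
scene left_lamp 0.9 [0.617 0.284 0.002] [341. 396.]
scene right_lamp 0.59 [ 0.565 -0.316 -0.003] [235. 216.]
scene right_lamp 0.41 [0.617 0.288 0.004] [342. 397.]
0.8 [ 0.14845915 -0.60713429  0.23132845] [ 3.11894778e+00  3.75791656e-01 -6.22807316e-05] 0.08545974087719682
```

View pics/top0.png

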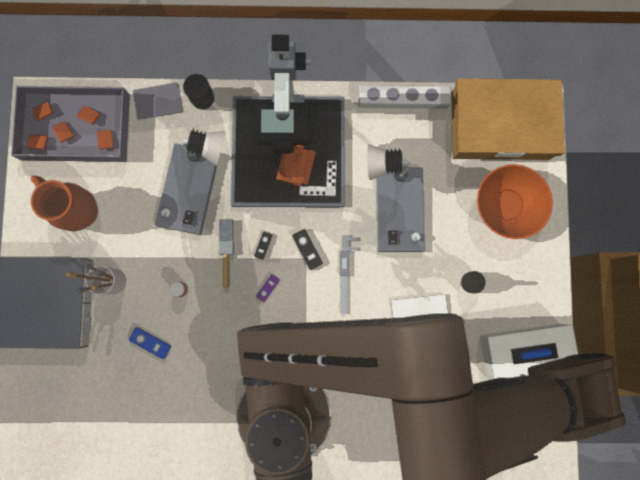

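View pics/scene0.png

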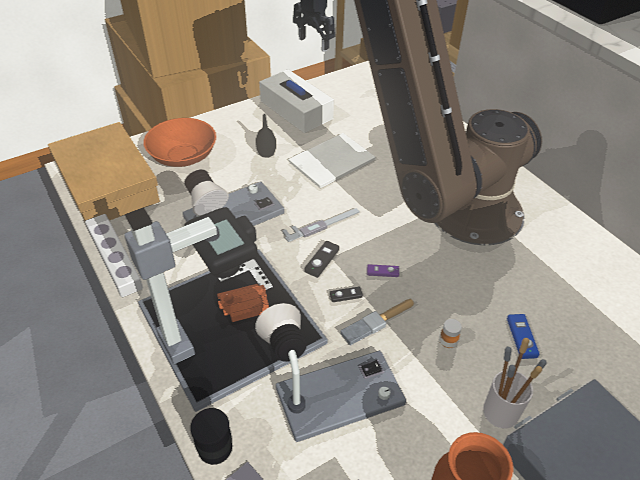

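```bash
python3 - <<'E'
import cv2
a=cv2.imread("pics/top0.png")[225:360,130:330]; cv2.imwrite("pics/crop.png",cv2.resize(a,None,fx=4,fy=4,interpolation=cv2.INTER_CUBIC))
E
```

```text
(no output)
```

View pics/crop.png

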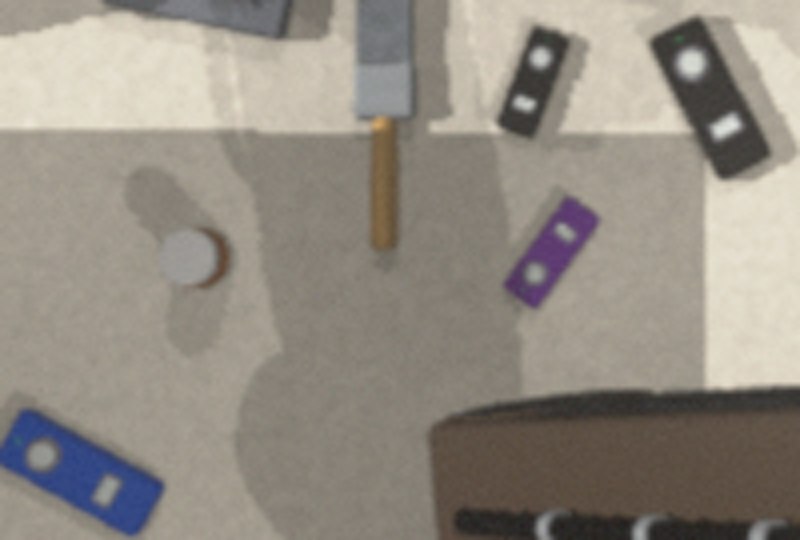

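The lookalikes, by top-view pixel, are the black remote at (307,250), a small black one at (264,246), purple at (268,288) and blue at (150,342). The one meant is the larger black remote at (307,250). In the crop its shutter key is the round one at top pixel (303,240), away from the robot. The rockers sit at (189,217) on the left and (393,238) on the right. Next I'll refine these positions and the yaws.

```bash
python3 - <<'E'
from h import *
A={}
for k in range(4):
  for n in ["top","scene"]:
    p=arm.read_camera(n)
    for t,g in [("left_lamp_switch",(.538,.274)),("right_lamp_switch",(.49,-.296)),("shutter_key_top",(.478,-.045)),("video_key_top",(.43,-.07))]:
        for r in arm.tip_of(p,t):
            w=world(p,r["centre"])
            if np.hypot(*(w[:2]-g))<.03: A.setdefault((t,n),[]).append(w)
    if n=="top" and k==0:
      T=p
      for t in ["left_lamp","right_lamp"]:
        for r in arm.regions_of(p,t)[:1]:
          c=max(cv2.findContours(cv2.morphologyEx(r["region"].astype(np.uint8),cv2.MORPH_OPEN,np.ones((19,19))),0,1)[0],key=cv2.contourArea)[:,0]
          P=np.array([ray(p,*q,.022)[:2] for q in c],np.float32)
          print(t,r["conf"],cv2.minAreaRect(P))
for k,v in A.items(): print(k,len(v),np.mean(v,0).round(4),np.std(v,0).round(4))
I=[cv2.resize(T["img"][v-25:v+25,u-33:u+33],(400,300),interpolation=cv2.INTER_CUBIC) for u,v in ((188,217),(393,238))]
cv2.imwrite("pics/rock.png",np.hstack(I)[:,:,::-1])
for u,v in ((189,217),(393,238)): print(ray(T,u,v,.03))
E
```

```text
left_lamp 0.91 ((0.6439458131790161, 0.2779480218887329), (0.13923470675945282, 0.29364994168281555), 80.05919647216797)
right_lamp 0.57 ((0.5958037376403809, -0.29993128776550293), (0.2935255765914917, 0.1583404541015625), 1.049423098564148)
('left_lamp_switch', 'top') 4 [0.536  0.2733 0.0292] [0.0012 0.0019 0.0013]
('right_lamp_switch', 'top') 4 [ 0.4874 -0.2899  0.0275] [0.0009 0.0017 0.0007]
('shutter_key_top', 'top') 4 [ 0.476  -0.0421  0.0221] [0.0021 0.0007 0.0008]
('video_key_top', 'top') 4 [ 0.4313 -0.0674  0.0214] [0.001  0.0011 0.0009]
('left_lamp_switch', 'scene') 4 [0.5375 0.2701 0.0267] [0.0007 0.0011 0.0008]
('right_lamp_switch', 'scene') 4 [ 0.4918 -0.2955  0.0315] [0.0004 0.0016 0.0012]
('shutter_key_top', 'scene') 4 [ 0.477  -0.0448  0.025 ] [0.001  0.0016 0.0013]
('video_key_top', 'scene') 3 [ 0.4316 -0.0691  0.0209] [0.0012 0.0017 0.0007]
[0.53640814 0.27157878 0.03      ]
[ 0.48481786 -0.29378509  0.03      ]
```

View pics/rock.png

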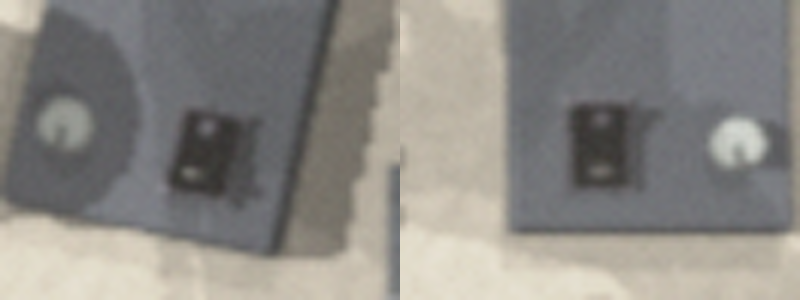

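step_arm(commands=[[0.09, 0.13, 0, 0, 0, -0.011], [0.09, 0.13, 0, 0, 0, -0.011], [0.09, 0.13, 0, 0, 0, -0.011], [0.09, 0.13, 0, 0, 0, -0.011], [0.09, 0.13, 0, 0, 0, -0.011], [0.09, 0.13, 0, 0, 0, -0.011], [0.09, 0.13, 0, 0, 0, 0], [0.09, 0.13, 0, 0, 0, 0]], gripper=-1)

```text
clock: 3.7
tool_pos: [0.3291, -0.3458, 0.2315]
tcp_rot: [3.129, -0.275, 0.0]
wrist_force: [1.3, -1.2, 0.4]
grip_width: 0.0001
grip_force: 0.0
```

step_arm(commands=[[0.09, 0.13, 0, 0, 0, 0], [0.09, 0.13, 0, 0, 0, 0], [0.09, 0.13, 0, 0, 0, 0], [0.09, 0.13, 0, 0, 0, 0], [0.09, 0.13, 0, 0, 0, 0], [0, 0.13, 0, 0, 0, 0], [0, 0.13, 0, 0, 0, 0], [0, 0, 0, 0, 0, 0]])

```text
clock: 4.5
tool_pos: [0.4406, -0.1168, 0.2314]
tcp_rot: [-3.13, 0.27, 0.001]
wrist_force: [-1.3, 0.1, -0.1]
grip_width: -0.0003
grip_force: 0.0
```

step_arm(commands=[[0.027, 0.13, 0, 0, 0, 0], [0.027, 0.13, 0, 0, 0, 0], [0.027, 0.13, 0, 0, 0, 0], [0.027, 0.13, 0, 0, 0, 0], [0.027, 0.13, 0, 0, 0, 0], [0.027, 0.13, 0, 0, 0, 0], [0.027, 0.13, 0, 0, 0, 0], [0.027, 0.13, 0, 0, 0, 0]])

```text
clock: 5.3
tool_pos: [0.4955, 0.1412, 0.2315]
tcp_rot: [3.129, -0.275, 0.001]
wrist_force: [0.5, -0.9, -0.1]
grip_width: -0.0003
grip_force: 0.0
```

step_arm(commands=[[0.027, 0.13, 0, 0, 0, 0], [0.027, 0.13, 0, 0, 0, 0], [0.027, 0.13, -0.1, 0, 0, 0], [0.027, 0.13, -0.1, 0, 0, 0], [0, 0, -0.15, 0, 0, 0], [0, 0, -0.15, 0, 0, 0], [0, 0, -0.1, 0, 0, 0], [0, 0, 0, 0, 0, 0]])

```text
clock: 6.1
tool_pos: [0.5211, 0.2694, 0.0783]
tcp_rot: [3.127, -0.275, -0.008]
wrist_force: [-0.4, 0.0, -0.6]
grip_width: -0.0
grip_force: 0.0
```

step_arm(commands=[[0, 0.02, -0.06, 0, 0, 0], [0, 0, -0.06, 0, 0, 0], [0, 0, -0.03, 0, 0, 0], [0, 0, 0, 0, 0, 0], [0, 0, 0, 0, 0, 0]])

```text
clock: 6.6
tool_pos: [0.5224, 0.2755, 0.0446]
tcp_rot: [-3.129, 0.274, -0.002]
wrist_force: [-0.3, -0.3, 0.0]
grip_width: 0.0001
grip_force: 0.0
```

```bash
python3 - <<'E'
from h import *
p=arm.read_camera("scene"); cv2.imwrite("pics/a.png",cv2.resize(p["img"][290:450,260:470],(788,600),interpolation=cv2.INTER_CUBIC)[:,:,::-1])
o=arm.get_obs();print(o["tool_pos"],o["wrist_force"],o["joint_pos"])
E
```

```text
[0.52245042 0.27553102 0.04470618] [ 0.37385184 -0.52439823  1.14782356] [ 3.73543460e-01  6.82730780e-01  1.80324684e+00 -1.32069164e-04
  6.54254609e-01  2.11939096e+00]
```

View pics/a.png

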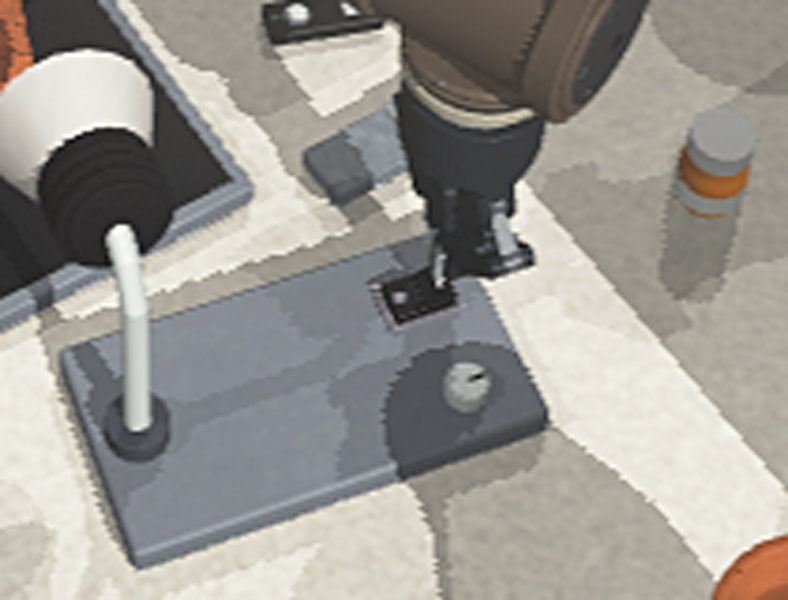

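```bash
python3 - <<'E'
from h import *
p=arm.read_camera("scene")
s=np.array([788/210,600/160])
c,d=np.cos(np.radians(-10)),np.sin(np.radians(-10))
f=lambda w:((pix(p,w)-[260,290])*s).round()
t=np.array([.5224,.2755,.0447]); print("tcp",f(t))
for a in (-11,11):
  for b in (-14,14): print(a,b,f(t+np.array([a*c-b*d,a*d+b*c,0])/1e3))
m=np.array([.5365,.272,.03])
for a in (-18,0,18):
  for b in (-12,12): print("r",a,b,f(m+np.array([a*c-b*d,a*d+b*c,0])/1e3))
E
```

```text
tcp [442. 268.]
-11 -14 [449. 241.]
-11 14 [471. 282.]
11 -14 [413. 254.]
11 14 [435. 294.]
r -18 -12 [435. 261.]
r -18 12 [454. 296.]
r 0 -12 [406. 271.]
r 0 12 [424. 306.]
r 18 -12 [377. 281.]
r 18 12 [395. 316.]
```

step_arm(commands=[[0, 0, -0.016, 0, 0, 0], [0, 0, -0.016, 0, 0, 0], [0, 0, -0.01, 0, 0, 0], [0, 0, -0.01, 0, 0, 0], [0, 0, 0, 0, 0, 0]])

```text
clock: 7.2
tool_pos: [0.5218, 0.2754, 0.0304]
tcp_rot: [3.129, -0.274, -0.001]
wrist_force: [-0.5, 0.5, 0.4]
grip_width: -0.0001
grip_force: 0.0
```

step_arm(commands=[[0, 0, -0.004, 0, 0, 0], [0, 0, -0.004, 0, 0, 0], [0, 0, 0, 0, 0, 0], [0, 0, 0, 0, 0, 0]])

```text
clock: 7.6
tool_pos: [0.522, 0.2754, 0.0299]
tcp_rot: [-3.129, 0.274, -0.001]
wrist_force: [-5.6, -0.4, 13.7]
grip_width: 0.0001
grip_force: 7.0
```

step_arm(commands=[[0, 0, 0.04, 0, 0, 0], [0, 0, 0.1, 0, 0, 0], [0, 0, 0.15, 0, 0, 0], [0, 0, 0.15, 0, 0, 0], [-0.05, -0.1, 0.15, 0, 0, 0], [-0.04, -0.13, 0.1, 0, 0, 0], [-0.03, -0.13, 0.1, 0, 0, 0], [0, -0.13, 0, 0, 0, 0]])

```text
clock: 8.4
tool_pos: [0.4921, 0.152, 0.2298]
tcp_rot: [-3.129, 0.273, -0.008]
wrist_force: [0.6, 0.2, -0.5]
grip_width: -0.0001
grip_force: 0.0
```

```bash
python3 - <<'E'
from h import *
p=arm.read_camera("scene"); cv2.imwrite("pics/b.png",cv2.resize(p["img"][180:450,210:470],(578,600),interpolation=cv2.INTER_CUBIC)[:,:,::-1])
E
```

```text
(no output)
```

View pics/b.png

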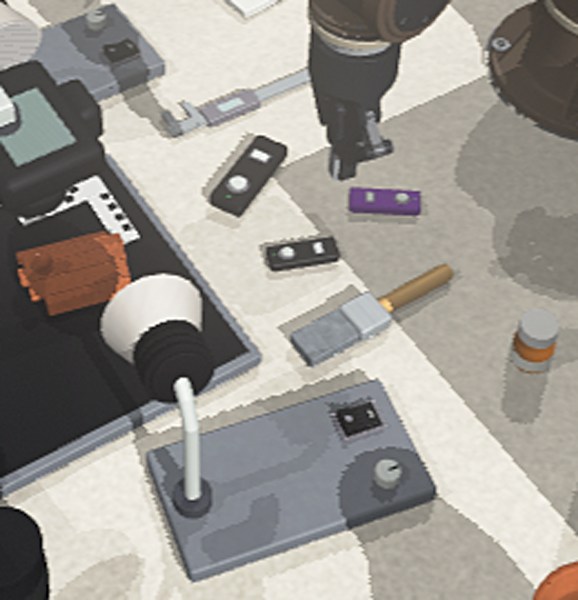

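The left rocker at crop (358,418) is tipped over, and nothing else has moved. Going to the right rocker.

step_arm(commands=[[0, -0.12, 0, 0, 0, 0.01], [0, -0.12, 0, 0, 0, 0.01], [0, -0.12, 0, 0, 0, 0.01], [0, -0.12, 0, 0, 0, 0], [0, -0.12, 0, 0, 0, 0], [0, -0.12, 0, 0, 0, 0], [0, -0.12, 0, 0, 0, 0], [0, -0.12, 0, 0, 0, 0]])

```text
clock: 9.25
tool_pos: [0.4919, -0.0885, 0.2266]
tcp_rot: [3.141, 0.021, 0.001]
wrist_force: [0.4, 0.7, -0.5]
grip_width: -0.0002
grip_force: 0.0
```

step_arm(commands=[[0, -0.12, 0, 0, 0, 0], [0, -0.12, 0, 0, 0, 0], [0, -0.12, 0, 0, 0, 0], [0, -0.12, 0, 0, 0, 0], [0, -0.12, 0, 0, 0, 0], [0, -0.12, 0, 0, 0, 0], [0, 0, -0.05, 0, 0, 0], [0, 0, 0, 0, 0, 0]])

```text
clock: 10.05
tool_pos: [0.4912, -0.267, 0.2123]
tcp_rot: [-3.14, -0.019, 0.003]
wrist_force: [-0.4, 0.4, -0.6]
grip_width: 0.0003
grip_force: 0.0
```

step_arm(commands=[[0.052, -0.104, -0.05, 0, 0, 0], [0, 0, -0.15, 0, 0, 0], [0, 0, -0.15, 0, 0, 0], [0, 0, -0.15, 0, 0, 0], [0, 0, -0.1, 0, 0, 0], [0, 0, -0.04, 0, 0, 0], [0, 0, 0, 0, 0, 0], [0, 0, 0, 0, 0, 0]])

```text
clock: 10.85
tool_pos: [0.5056, -0.293, 0.055]
tcp_rot: [3.141, 0.022, 0.002]
wrist_force: [-0.4, 0.1, 0.5]
grip_width: -0.0
grip_force: 0.0
```

```bash
python3 - <<'E'
from h import *
p=arm.read_camera("scene"); s=6
cv2.imwrite("pics/c.png",cv2.resize(p["img"][160:260,200:325],None,fx=s,fy=s,interpolation=cv2.INTER_CUBIC)[:,:,::-1])
f=lambda w:((pix(p,w)-[200,160])*s).round()
o=arm.get_obs();t=o["tool_pos"];print(t,"tcp",f(t))
for a in (-18,0,18):
  for b in (-12,12): print("r",a,b,f(np.array([.489+a/1e3,-.293+b/1e3,.03])))
E
```

```text
[ 0.50563688 -0.29319892  0.05530053] tcp [344. 223.]
r -18 -12 [404. 223.]
r -18 12 [429. 254.]
r 0 -12 [368. 237.]
r 0 12 [394. 269.]
r 18 -12 [332. 251.]
r 18 12 [358. 283.]
```

View pics/c.png

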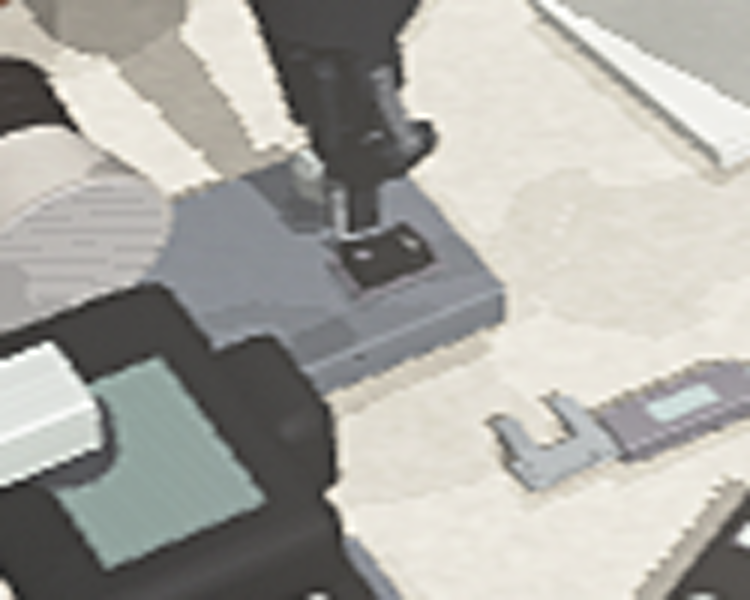

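The right rocker lines up with the prediction to about 1 mm (far edge at crop (358,283)), and the tip is above its raised far half. Pressing.

step_arm(commands=[[0, 0, -0.03, 0, 0, 0], [0, 0, -0.026, 0, 0, 0], [0, 0, -0.016, 0, 0, 0], [0, 0, -0.012, 0, 0, 0], [0, 0, -0.01, 0, 0, 0], [0, 0, 0, 0, 0, 0]])

```text
clock: 11.5
tool_pos: [0.505, -0.2932, 0.0301]
tcp_rot: [3.141, 0.021, -0.0]
wrist_force: [-0.1, 0.3, -1.5]
grip_width: 0.0
grip_force: 0.0
```

step_arm(commands=[[0, 0, -0.004, 0, 0, 0], [0, 0, -0.004, 0, 0, 0], [0, 0, 0, 0, 0, 0], [0, 0, 0, 0, 0, 0]])

```text
clock: 11.9
tool_pos: [0.505, -0.2932, 0.0298]
tcp_rot: [3.141, 0.021, 0.001]
wrist_force: [-3.7, 2.6, 18.2]
grip_width: -0.0002
grip_force: 9.5
```

step_arm(commands=[[0, 0, 0.04, 0, 0, 0], [0, 0, 0.12, 0, 0, 0], [0, 0, 0.15, 0, 0, 0], [-0.114, 0.1, 0, 0, 0, 0], [0, 0.12, 0, 0, 0, 0], [0, 0.12, 0, 0, 0, 0], [0, 0.12, 0, 0, 0, 0], [0, 0.12, 0, 0, 0, 0]])

```text
clock: 12.7
tool_pos: [0.476, -0.1471, 0.106]
tcp_rot: [3.141, 0.021, -0.001]
wrist_force: [0.6, -0.4, -0.7]
grip_width: 0.0003
grip_force: 0.0
```

```bash
python3 - <<'E'
from h import *
p=arm.read_camera("scene"); s=5
cv2.imwrite("pics/d.png",cv2.resize(p["img"][180:300,210:365],None,fx=s,fy=s,interpolation=cv2.INTER_CUBIC)[:,:,::-1])
o=arm.get_obs();t=o["tool_pos"];print(t)
print(((pix(p,np.array([.4765,-.0435,.023]))-[210,180])*s).round())
E
```

```text
[ 0.4752029  -0.14366337  0.10588502]
[532. 409.]
```

View pics/d.png

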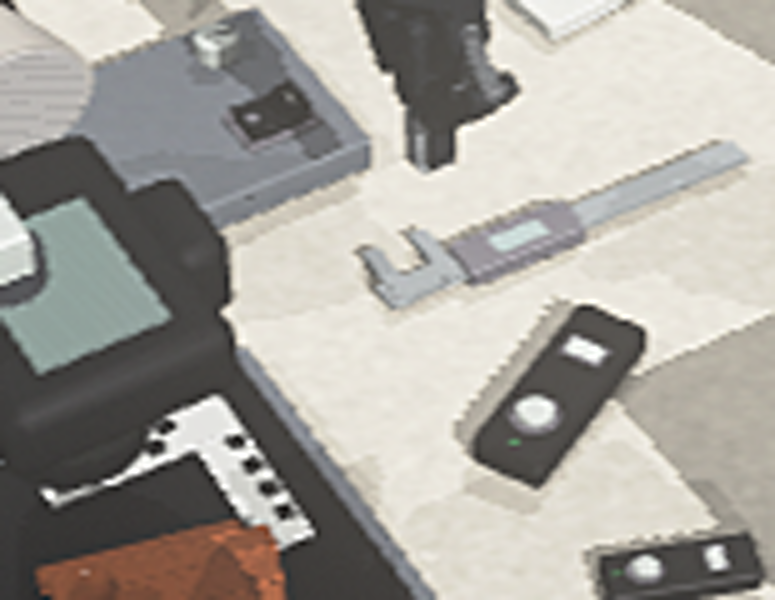

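The right rocker is tipped to off, and the shutter key at crop (536,410) agrees with the prediction.

step_arm(commands=[[0.002, 0.13, 0, 0, 0, 0], [0.002, 0.13, 0, 0, 0, 0], [0, 0.13, 0, 0, 0, 0], [0, 0.01, -0.1, 0, 0, 0], [0, 0, -0.1, 0, 0, 0], [0, 0, -0.06, 0, 0, 0], [0, 0, -0.04, 0, 0, 0], [0, 0, 0, 0, 0, 0]])

```text
clock: 13.55
tool_pos: [0.4769, -0.0481, 0.03]
tcp_rot: [-3.141, -0.021, 0.003]
wrist_force: [0.2, 0.4, 0.6]
grip_width: -0.0
grip_force: 0.0
```

step_arm(commands=[[0, 0, 0, 0, 0, 0]])

```text
clock: 13.65
tool_pos: [0.4776, -0.0483, 0.0312]
tcp_rot: [3.141, 0.021, -0.0]
wrist_force: [0.4, -0.3, -0.0]
grip_width: 0.0001
grip_force: 0.0
```

step_arm(commands=[[-0.006, 0.018, 0, 0, 0, 0], [0, 0, -0.016, 0, 0, 0], [0, 0, -0.016, 0, 0, 0], [0, 0, -0.008, 0, 0, 0], [0, 0, -0.006, 0, 0, 0], [0, 0, 0, 0, 0, 0], [0, 0, 0, 0, 0, 0]])

```text
clock: 14.35
tool_pos: [0.4761, -0.0436, 0.0194]
tcp_rot: [3.141, 0.021, 0.001]
wrist_force: [2.1, 2.4, 3.8]
grip_width: 0.0002
grip_force: 1.8
```

step_arm(commands=[[0, 0, -0.003, 0, 0, 0], [0, 0, -0.002, 0, 0, 0], [0, 0, 0, 0, 0, 0], [0, 0, 0, 0, 0, 0]])

```text
clock: 14.75
tool_pos: [0.4761, -0.0436, 0.0188]
tcp_rot: [3.141, 0.021, 0.001]
wrist_force: [-1.4, 2.9, 14.9]
grip_width: -0.0003
grip_force: 7.8
```

Bottomed at 15 N. Letting it up and retreating.

step_arm(commands=[[0, 0, 0.02, 0, 0, 0], [0, 0, 0.04, 0, 0, 0], [0, 0, 0.12, 0, 0, 0], [0, 0, 0.15, 0, 0, 0], [0, -0.1, 0.15, 0, 0, 0], [0, -0.13, 0.1, 0, 0, 0], [0, -0.1, 0, 0, 0, 0], [0, 0, 0, 0, 0, 0]])

```text
clock: 15.55
tool_pos: [0.476, -0.1284, 0.1642]
tcp_rot: [3.14, 0.017, 0.003]
wrist_force: [0.0, -0.3, -0.0]
grip_width: -0.0001
grip_force: 0.0
```

```bash
python3 - <<'E'
from h import *
p=arm.read_camera("scene"); cv2.imwrite("pics/e.png",cv2.resize(p["img"][160:430,200:470],(600,600),interpolation=cv2.INTER_CUBIC)[:,:,::-1])
for t in ("shutter_key_top","remote"):
    for r in arm.tip_of(p,t): print(t,world(p,r["centre"]).round(3))
E
```

```text
shutter_key_top [0.479 0.059 0.017]
shutter_key_top [0.33  0.065 0.017]
shutter_key_top [0.2   0.395 0.027]
shutter_key_top [ 0.474 -0.045  0.025]
remote [ 0.189  0.372 -0.   ]
remote [ 0.453 -0.06   0.002]
remote [0.344 0.054 0.003]
remote [0.461 0.068 0.   ]
remote [ 0.382 -0.161 -0.   ]
```

View pics/e.png

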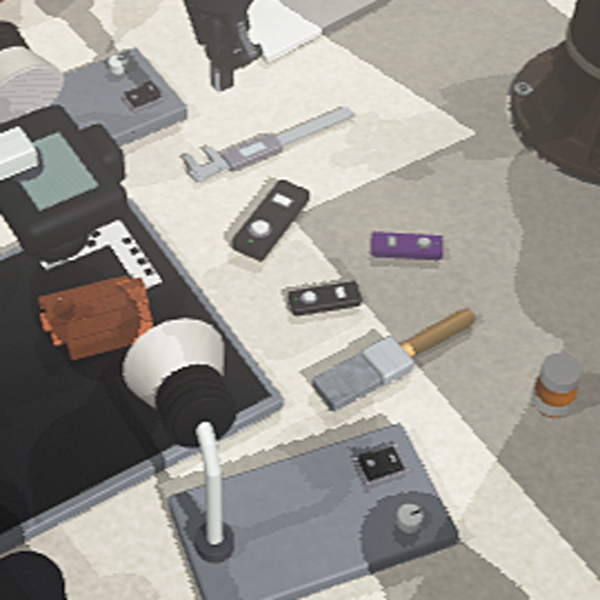

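The remote at crop (270,220) hasn't moved, both rockers at (380,462) and (142,95) are over, and everything else is undisturbed.

```bash
python3 -c "
from workcell import arm
print(arm.close_job())"
```

```text
the job is handed in; nothing more can be done
None
```

I switched the left lamp on, then the right lamp off, then pressed the larger black remote's shutter key fully down (15 N) and released it. The last picture shows both rockers over and nothing else moved; the job was handed in at about 16 s, and no verdict was returned.

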